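# Turn the cruet tile face up against the backstop

### The job

The square cruet tile lies face down with a garlic bulb left on its cork back. Put the garlic into the black caddy, then push the tile up the curved steel backstop until it stays leaning there by itself with nothing holding it. Tip it over from there so that it lies flat on the worktop with its glazed face up and let it go, then stand the salt shaker upright on the middle of the tile. Leave the caddy, the lemon and the spice jar where they are, and do not tip the shaker over.

Things in the scene. Friction and masses are not known exactly. Their poses are not given: they have to be found in the camera images.
- tile_mid (a point): centre of the loose square tile, 140 x 140 x 16 mm, 0.3 kg. One big face is glazed (blue rim, white middle), the other brown cork. x, y run along its sides, z points out of the CORK face: up at the start, down when the tile has been turned. Its sides start within about 10 degrees of the backstop's, its far side 15 to 35 mm short of the foot edge, its middle up to 20 mm off sideways.
- backstop_foot (a point): middle of the front foot edge, at worktop height, of a fixed curved backstop of polished, slippery steel sheet (friction about 0.3), 160 mm wide. y runs along the edge, x level into the backstop (the pushing direction). Its face rises in (x, z) mm through (0,0), (21,12), (37,30), (49,50) to the lip (58,78); struts and base plate reach back to x = 90 mm; free air behind the lip.
- backstop_lip (a point): backstop's top lip, 58 mm behind and 78 mm above the foot edge, same axes. Pushed low on its near side along +x (up to about 6 N, rising steeply once its near side reaches the foot edge), the tile rides up the face, far side first; when its lower side has come to the foot edge it rests with its glazed face on the lip, about 53 degrees steep, some 43 mm of it standing out past the lip; it stays unheld.
- garlic_mid (a point): centre of a loose garlic bulb, about 56 mm round, 0.03 kg, lying on the tile near its middle
- caddy_mid (a point): centre of the loose black perforated caddy, a round open pot of 117 mm outside diameter, about 94 mm inside, 53 mm tall, floor 7 mm thick; point half-way up
- shaker_mid (a point): centre of the loose salt shaker with grey cap, 43 mm across at the foot, 90 mm tall, 0.1 kg, standing upright; point 45 mm above its foot, z up along it
- lemon_mid (a point): centre of a loose lemon, about 72 x 55 x 56 mm (bystander)
- spice_mid (a point): centre of a loose spice jar with dark cap, 41 mm across, 105 mm tall (bystander)
There are look-alikes about, which are no part of the job. Leave any blue, orange or turquoise look-alike of the part that bears shaker_mid alone.

How it is judged (in metres and radians):
On the way, in this order (a step that is already met when the one before it is completed fails the run):
1. the garlic lies in the caddy, let go (horizontal distance between garlic_mid and caddy_mid below 0.045 m and height (world z) of garlic_mid below 0.06 m and contact force between garlic and the fingers below 0.1 N), for 0.2 s.
2. the tile stands leaning on the backstop by itself, untouched by the robot (angle between tile_mid's own z axis and vertical between 0.7 and 1.5 rad and contact force between tile and backstop above 0.1 N and contact force between tile and the arm below 0.1 N and contact force between tile and the fingers below 0.1 N), for 0.2 s.
3. the tile lies flat on the worktop, glazed face up, let go (angle between tile_mid's own z axis and vertical above 3.04 rad and height (world z) of tile_mid below 0.012 m and contact force between tile and the fingers below 0.1 N and linear speed of tile below 0.02 m/s), for 0.2 s.
At the end, for the whole second after the job is handed in: The tile lies flat on the worktop, glazed face up (within 0.1 rad); the salt shaker stands upright on it (within 0.1 rad), its axis within 30 mm of the tile's centre; the garlic lies in the caddy; everything is at rest (horizontal distance between garlic_mid and caddy_mid below 0.045 m and height (world z) of garlic_mid below 0.06 m and angle between tile_mid's own z axis and vertical above 3.04 rad and height (world z) of tile_mid below 0.012 m and horizontal distance between shaker_mid and tile_mid below 0.03 m and angle between shaker_mid's own z axis and vertical below 0.1 rad and height (world z) of shaker_mid between 0.055 and 0.068 m and contact force between shaker and tile above 0.2 N and linear speed of each of shaker, tile below 0.02 m/s); the robot touches nothing.
It fails at once if the caddy is shoved more than 40 mm (distance of caddy_mid from where it was at the start of the episode above 0.04 m).
It fails at once if the lemon or the spice jar is moved more than 30 mm (distance of any of lemon_mid, spice_mid from where it was at the start of the episode above 0.03 m).
It fails at once if the salt shaker is tipped over (angle between shaker_mid's own z axis and vertical above 0.6 rad).
It also fails if it takes over 64 s, if anything falls off the work surface, if the arm or the gripper's body presses on something with over 40 N, if the wrist force passes 120 N, or if a joint passes its speed limit or range.

### The arm

A 7-joint arm with a two-finger parallel gripper is mounted at the origin on a cart in front of the work surface, level with it; the furniture and walls round the work are solid. World frame = base frame: x ahead of the robot, y to its left, z up, the work surface at z = 0. Lengths are in m, angles in degrees, forces in N, time in s.
With the tool pointing down it reaches from about 0.35 to 0.775 m from the base axis. Payload 3.1 kg.
Tool frame: the origin (TCP) lies on the centre line of the jaws, within the pads' length; the fingertips stand 17 mm ahead of it and the grasp point (between the pads) lies 2 mm behind it (robot.tip_reach is the distance from the TCP to the fingertips, in m); z points along the fingers, y is the line along which they close (so a half turn about z gives the same grasp; the last joint's range is limited). The gripper opens to 85 mm and grips with 20 to 120 N. Pads are 22 mm wide; open, the fingers measure 114 mm over their backs; the gripper's body (76 mm by 85 mm) begins 54 mm behind the grasp point. The pads swing forward as they close: fully open they stand 13 mm farther back than shut.
Start: joints at [69.632, 17.813, 0.802, 86.603, -0.252, 75.585, -1.558], TCP at [0.17, -0.523, 0.248] pointing down, gripper open.
Joint ranges: [-154.91, 154.91], [-16.99, 109.72], [-72.82, 74.43], [7.12, 147.25], [-82.49, 262.49], [11.32, 116.49], [-174.64, 174.64]. Speed limits (degrees/s): [159.86, 159.86, 180, 180, 180, 180, 180].

### API

Orientations are given as [roll, pitch, yaw] about the fixed x, y, z axes, in that order (R = Rz(yaw) Ry(pitch) Rx(roll)).
In Python, from station import robot, fingers, vision, workorder, recognise gives the robot as it stands. Calls block until the motion is done:
- robot.move_to(position, orientation): joint-space move of the TCP to a pose.
- robot.line_to(position, orientation=None, velocity=0.15, f_stop=None): straight line of the TCP; orientation=None keeps the orientation; velocity is the mean speed in m/s. With f_stop (N) it stops when the force on the tool has changed by that much, and returns True; else False.
- robot.move_j(angles): joint-space move.
- fingers.gripper_to(opening, force=None): opening from 0.0 (shut) to 1.0 (fully open); force is the grip in N (None keeps the last); returns when the fingers have stopped.
- robot.pause(seconds).
- robot.inverse_kinematics(position, orientation): joint angles nearest the present ones, or None.
- vision.grab_frame(name): name is "scene" or "top"; returns the picture (400x640x3 uint8, red, green, blue); there is no depth.
- vision.calibration(name): a dict with "mtx" (3x3 intrinsics, pixels), "k1" (the pictures are not rectified: a ray, as slopes to the right and down, at radius r is drawn at 1 + k1 r^2 times it, then the intrinsics apply), "extrinsics" (4x4, takes a point from world to camera coordinates). Camera axes: x right, y up, looking along -z (the intrinsics and any distortion apply to the point x, -y, -z); pixel columns grow to the right and rows downward; lengths in m; the calibration is good to about 2 mm. A picture is of the moment at which its call begins. calibration takes no time and is no camera call.
A pose or a line that the arm cannot do raises robot.PlanningError and nothing moves.
- workorder.close_job(): hands the job in; it is judged then, once.
Trained networks look in the newest picture that a camera, given by its name, has taken for a name from the list of things; names that differ only in an ending like _2 or _b are one class to them, and where a whole thing is asked for, a point or a joint stands for the part that bears it (a point fixed in the world has none). Each returns a list of dicts, best first, with "p" (0 to 1); they miss things now and then, are a little off and sometimes report something else, mostly with a low value. They report only what shows in the picture. A call takes as long as a camera call. They do not tell look-alikes from the thing itself.
- recognise(label, camera): "rect" ([centre column, centre row, width, height] in pixels, round what is visible of it).
Readings, each from a call of its own:
- robot.current_time_s(): time.
- robot.current_joint_positions(): joint angles.
- robot.current_dq(): joint speeds.
- robot.current_joint_torque(): joint torques, N m.
- robot.current_tool_pos(): TCP position.
- robot.current_eef_rot(): TCP orientation.
- robot.current_contact_force(): force on the tool from outside, world axes, zero at the start.
- robot.current_torque(): the same for the moment, N m.
- robot.current_finger_gap(): opening from 0.0 (shut) to 1.0 (fully open).
- robot.current_gripper_force(): force on a finger pad.
Only numpy, scipy, OpenCV 4.12 (cv2) and the standard library are available. Lean on these libraries where they do the work, as an engineer would, in place of code of your own. Each camera call takes 0.05 s, during which the arm holds its last target. There are 200 camera calls.

## Working session

There is one attempt and no reset: what is moved stays moved. The work goes in short steps, each a Python script; the robot and the scene stay as the last script left them, time stands still between calls to the robot, and variables do not carry over. Pictures are saved under pics/ and viewed, at most 12 in all, crops included, and the job is handed in when it is done.

```bash
mkdir -p pics; ls; cat > h.py <<'E'
import numpy as np, cv2
from station import robot, fingers, vision, workorder, recognise
def grab(cam,name=None):
    im=vision.grab_frame(cam)
    if name: cv2.imwrite(f'pics/{name}.png',cv2.cvtColor(im,cv2.COLOR_RGB2BGR))
    return im
def ray(cam,u,v):
    c=vision.calibration(cam); K=np.array(c['mtx']); E=np.array(c['extrinsics'])
    d=np.array([(u-K[0,2])/K[0,0],(v-K[1,2])/K[1,1]]); s=d.copy()
    for _ in range(20): s=d/(1+c['k1']*(s@s))
    r=E[:3,:3].T@np.array([s[0],-s[1],-1.]); o=-E[:3,:3].T@E[:3,3]
    return o,r
def px(cam,u,v,z):
    o,r=ray(cam,u,v); return o+r*(z-o[2])/r[2]
def proj(cam,p):
    c=vision.calibration(cam); K=np.array(c['mtx']); E=np.array(c['extrinsics'])
    q=E[:3,:3]@np.asarray(p)+E[:3,3]; s=np.array([q[0],-q[1]])/-q[2]; s=s*(1+c['k1']*(s@s))
    return K[0,0]*s[0]+K[0,2],K[1,1]*s[1]+K[1,2]
E
python3 - <<'E'
from h import *
np.set_printoptions(precision=3,suppress=True)
for c in('scene','top'):
    grab(c,c+'0'); o,r=ray(c,320,200); print(c,o,r/np.linalg.norm(r))
    for l,z in(('tile_mid',.016),('garlic_mid',.044),('caddy_mid',.0265),('shaker_mid',.045),('lemon_mid',.028),('spice_mid',.052),('backstop_lip',.078)):
        for d in recognise(l,c)[:4]: print(l,round(d['p'],2),np.round(d['rect']),px(c,*d['rect'][:2],z))
print(robot.current_tool_pos(),robot.current_eef_rot(),robot.current_time_s())
E
```

```text
pics
scene [0.047 0.055 0.664] [ 0.615 -0.353 -0.705]
tile_mid 0.91 [351. 262.  87.  75.] [ 0.418 -0.238  0.016]
tile_mid 0.65 [418. 181.  20.  26.] [ 0.557 -0.533  0.016]
garlic_mid 0.97 [348. 256.  31.  24.] [ 0.418 -0.227  0.044]
caddy_mid 0.97 [352. 183.  48.  47.] [ 0.618 -0.366  0.026]
shaker_mid 0.94 [256. 204.  20.  31.] [ 0.645 -0.116  0.045]
shaker_mid 0.82 [228. 275.  25.  38.] [0.487 0.007 0.045]
shaker_mid 0.71 [289. 191.  18.  38.] [ 0.65  -0.205  0.045]
shaker_mid 0.6 [238. 238.  19.  38.] [ 0.567 -0.042  0.045]
lemon_mid 0.77 [417. 179.  20.  26.] [ 0.552 -0.524  0.028]
spice_mid 0.6 [417. 181.  19.  25.] [ 0.528 -0.498  0.052]
spice_mid 0.55 [230. 181.  23.  42.] [ 0.745 -0.086  0.052]
backstop_lip 0.86 [294. 275.  66.  88.] [ 0.407 -0.101  0.078]
top [ 0.42  -0.257  1.123] [ 0.151  0.007 -0.989]
tile_mid 0.88 [319. 261.  62.  57.] [ 0.429 -0.246  0.016]
garlic_mid 0.92 [312. 263.  24.  22.] [ 0.424 -0.228  0.044]
caddy_mid 0.61 [362. 190.  49.  45.] [ 0.612 -0.361  0.026]
shaker_mid 0.73 [239. 206.  15.  18.] [ 0.57  -0.039  0.045]
shaker_mid 0.62 [302. 176.  17.  17.] [ 0.648 -0.203  0.045]
shaker_mid 0.59 [267. 180.  14.  18.] [ 0.639 -0.111  0.045]
shaker_mid 0.52 [221. 236.  18.  13.] [0.493 0.006 0.045]
lemon_mid 0.84 [422. 216.  22.  22.] [ 0.542 -0.515  0.028]
spice_mid 0.61 [256. 146.  24.  22.] [ 0.73  -0.082  0.052]
backstop_lip 0.59 [267. 252.  32.  62.] [ 0.451 -0.117  0.078]
[ 0.17  -0.523  0.248] [179.997   0.001  17.983] 0.8
```

View pics/scene0.png

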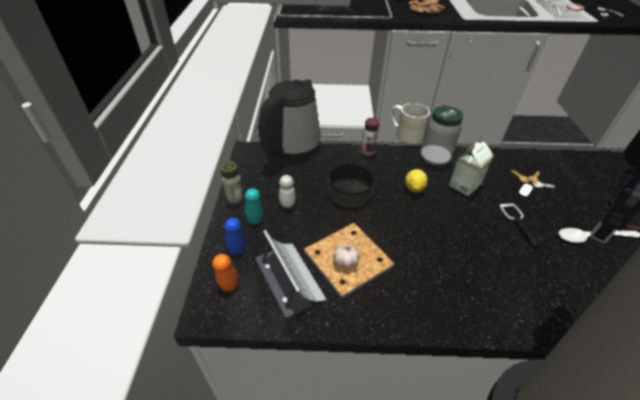

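View pics/top0.png

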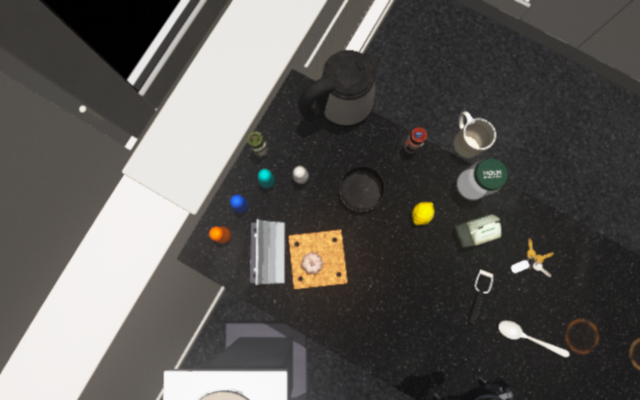

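The top picture shows the tile at (319,260) with the garlic at (312,263), the backstop to its left (250–285), the white and grey shaker at (300,175), and the caddy at (361,190). I'll take a close crop to get the edges.

```bash
python3 - <<'E'
from h import *
np.set_printoptions(precision=3,suppress=True)
im=cv2.imread('pics/top0.png'); c=im[210:300,235:365]
cv2.imwrite('pics/crop.png',cv2.resize(c,None,fx=6,fy=6,interpolation=cv2.INTER_CUBIC))
hsv=cv2.cvtColor(im,cv2.COLOR_BGR2HSV)
m=((hsv[...,1]>90)&(hsv[...,0]<25)&(hsv[...,2]>90)).astype(np.uint8); m[:,:286]=0;m[:,360:]=0;m[:222]=0;m[300:]=0
m=cv2.morphologyEx(m,cv2.MORPH_CLOSE,np.ones((9,9)))
n=max(cv2.findContours(m,0,2)[0],key=cv2.contourArea)
W=np.array([px('top',*p[0],.016)[:2] for p in n],np.float32)*1000
r=cv2.minAreaRect(W);print(r);print(cv2.boxPoints(r))
E
```

```text
((434.0010986328125, -240.63604736328125), (143.39784240722656, 143.4606170654297), 5.747917652130127)
[[ 355.479 -176.447]
 [ 369.847 -319.186]
 [ 512.523 -304.825]
 [ 498.156 -162.086]]
```

View pics/crop.png

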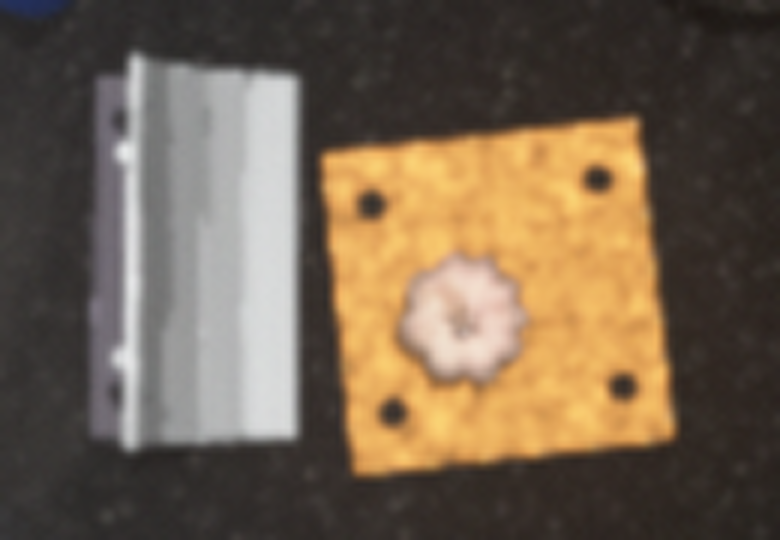

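```bash
python3 - <<'E'
from h import *
np.set_printoptions(precision=4,suppress=True)
f=lambda x,y:(235+(x+.5)/6-.5,210+(y+.5)/6-.5)
a=px('top',*f(300,73),0);b=px('top',*f(298,440),0);print('foot',a,b,(a+b)/2,np.linalg.norm(a-b))
a=px('top',*f(135,55),.078);b=px('top',*f(130,450),.078);print('lip',a,b,(a+b)/2,np.linalg.norm(a-b))
for q in((322,153),(638,118),(676,438),(354,474)): print('tile',px('top',*f(*q),.016))
print('garlic',px('top',*f(463,320),.05), 'tip',robot.tip_reach)
def st():return robot.current_time_s(),robot.current_tool_pos()
O=[180,0,20]
robot.move_to([.422,-.228,.14],O)
robot.line_to([.422,-.228,.046],O,velocity=.12)
fingers.gripper_to(0.3,force=20)
print(robot.current_finger_gap(),robot.current_gripper_force())
robot.line_to([.422,-.228,.13],O)
print(robot.current_finger_gap(),robot.current_gripper_force(),st())
grab('top','t1')
E
```

```text
foot [ 0.5336 -0.1537 -0.    ] [ 0.3722 -0.1531  0.    ] [ 0.4529 -0.1534 -0.    ] 0.1613991265876094
lip [ 0.534 -0.092  0.078] [ 0.372  -0.0917  0.078 ] [ 0.453  -0.0918  0.078 ] 0.16197382039735986
tile [ 0.4967 -0.165   0.016 ]
tile [ 0.5106 -0.3037  0.016 ]
tile [ 0.3723 -0.3177  0.016 ]
tile [ 0.3583 -0.1788  0.016 ]
garlic [ 0.4235 -0.2272  0.05  ] tip 0.017
0.6195297651684076 20.501672396203503
0.6293091606999948 21.12682377715828 (4.3417, array([ 0.4212, -0.2277,  0.1292]))
```

```bash
python3 - <<'E'
from h import *
np.set_printoptions(precision=4,suppress=True)
O=[180,0,20]
robot.move_to([.615,-.363,.135],O)
robot.line_to([.615,-.363,.076],O,velocity=.12)
fingers.gripper_to(0.9)
robot.line_to([.615,-.363,.15],O,velocity=.25)
print(robot.current_time_s())
im=grab('top','t2')
for l in('garlic_mid','caddy_mid'):
    for d in recognise(l,'top')[:2]: print(l,d['p'],d['rect'],px('top',*d['rect'][:2],.03))
for y in(90,-90):
    q=robot.inverse_kinematics([.436,-.36,.1],[180,0,y]); print(y,q)
    q=robot.inverse_kinematics([.436,-.03,.13],[180,0,y]); print(y,q)
E
```

```text
6.775
90 [ 58.3043  29.6743 -28.4946  94.9572  15.9206  59.4327  24.7998]
90 [ 32.1285  14.1897 -35.2086 112.1617   9.7523  56.5504  -7.6601]
-90 [  30.6166   26.794     9.8035   96.1159   -5.2195   57.5357 -137.808 ]
-90 [ -51.4515   19.4139   65.0471  114.8176  -20.7083   58.4567 -156.5245]
```

View pics/t2.png

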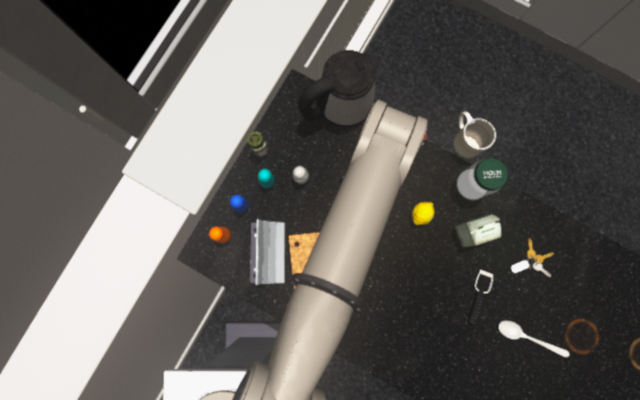

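The arm hides the caddy at (361,190). I'll move to the pushing pose, check the caddy from there, and touch the table to find the tip height.

```bash
python3 - <<'E'
from h import *
np.set_printoptions(precision=4,suppress=True)
O=[180,0,90]
robot.move_to([.436,-.36,.10],O)
fingers.gripper_to(0.5)
im=grab('top','t3')
for l in('garlic_mid','caddy_mid'):
    for d in recognise(l,'top')[:2]: print(l,d['p'],d['rect'],px('top',*d['rect'][:2],.03))
grab('scene','s3')
for l in('garlic_mid','caddy_mid'):
    for d in recognise(l,'scene')[:2]: print(l,d['p'],d['rect'],px('scene',*d['rect'][:2],.03))
robot.line_to([.436,-.36,.04],O,velocity=.15)
print(robot.line_to([.436,-.36,.004],O,velocity=.02,f_stop=3),robot.current_tool_pos(),robot.current_contact_force(),robot.current_time_s())
a=cv2.imread('pics/t3.png')[140:320,220:460];b=cv2.imread('pics/s3.png')[140:320,200:440]
cv2.imwrite('pics/c3.png',cv2.resize(np.hstack([a,b]),None,fx=1.6,fy=1.6))
E
```

```text
garlic_mid 0.84 [363.3, 190.1, 21.4, 15.8] [ 0.612  -0.3639  0.03  ]
garlic_mid 0.31 [267.1, 252.1, 37.4, 62.9] [ 0.4523 -0.1114  0.03  ]
caddy_mid 0.61 [362.9, 191.2, 51.0, 45.3] [ 0.6091 -0.3628  0.03  ]
garlic_mid 0.72 [352.6, 185.0, 22.6, 19.6] [ 0.6092 -0.3623  0.03  ]
caddy_mid 0.71 [352.4, 185.8, 45.3, 48.2] [ 0.6068 -0.3602  0.03  ]
True [ 0.4359 -0.36    0.0153] [0.0523 0.8123 3.9919] 10.5083
```

View pics/c3.png

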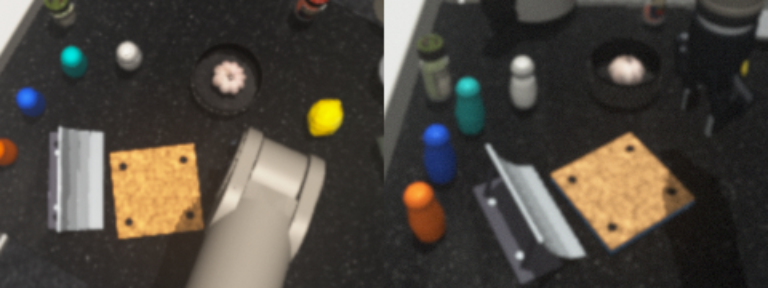

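The garlic sits in the caddy at (230,77) in the left half of the crop. Next is the push.

```bash
python3 - <<'E'
from h import *
np.set_printoptions(precision=4,suppress=True)
robot.line_to([.436,-.36,.0195],velocity=.05)
for y in(-.29,-.25,-.22,-.20,-.19):
    s=robot.line_to([.436,y,.0195],velocity=.05,f_stop=15)
    print(s,robot.current_tool_pos(),robot.current_contact_force())
    if s: break
while not s and y>-.2 and y<-.165:
    y+=.003
    s=robot.line_to([.436,y,.0195],velocity=.02,f_stop=10)
    print(s,robot.current_tool_pos(),robot.current_contact_force())
    if abs(robot.current_contact_force()[1])>11: break
grab('top','t4');grab('scene','s4');print(robot.current_time_s())
a=cv2.imread('pics/t4.png')[140:320,220:460];b=cv2.imread('pics/s4.png')[140:320,200:440]
cv2.imwrite('pics/c4.png',cv2.resize(np.hstack([a,b]),None,fx=1.6,fy=1.6))
E
```

```text
False [ 0.4361 -0.29    0.0195] [ 0.7064 -0.9254 -0.079 ]
False [ 0.4359 -0.2496  0.0194] [ 0.2621 -1.6521 -0.9998]
False [ 0.4363 -0.2192  0.0196] [ 0.2284 -0.2471  0.265 ]
False [ 0.4361 -0.1993  0.0196] [ 0.0944 -0.8874  0.5869]
False [ 0.436  -0.1893  0.0195] [ 0.4706 -0.1408  0.0242]
False [ 0.436  -0.187   0.0195] [ 0.6462 -1.0171 -0.9477]
False [ 0.4359 -0.1838  0.0194] [-0.7873 -0.6572 -1.0409]
False [ 0.4359 -0.1806  0.0195] [ 0.0688 -0.068  -0.5946]
False [ 0.436  -0.1776  0.0195] [-0.7188 -0.383  -0.605 ]
False [ 0.4361 -0.1754  0.0197] [-0.0283 -1.988  -0.3157]
False [ 0.4364 -0.1741  0.0201] [-1.1642 -4.2219  2.6896]
False [ 0.4367 -0.1729  0.0206] [-1.3628 -7.0774  4.2258]
False [ 0.437  -0.1716  0.0211] [ -1.7301 -10.666    7.306 ]
False [ 0.4374 -0.1703  0.0216] [ -1.6364 -13.2358   8.9152]
17.7083
```

View pics/c4.png

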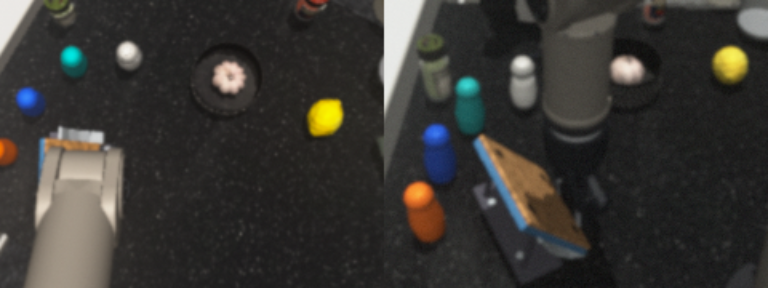

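The tile is up on the lip, with its edge running from (475,140) to (585,250). I'll retreat gently and check that it stays.

```bash
python3 - <<'E'
from h import *
np.set_printoptions(precision=4,suppress=True)
robot.line_to([.437,-.20,.0205],velocity=.04)
robot.line_to([.437,-.31,.03],velocity=.2)
robot.line_to([.437,-.33,.16],velocity=.25)
grab('top','t5');grab('scene','s5');print(robot.current_time_s())
a=cv2.imread('pics/t5.png')[140:320,220:460];b=cv2.imread('pics/s5.png')[140:320,200:440]
cv2.imwrite('pics/c5.png',cv2.resize(np.hstack([a,b]),None,fx=1.6,fy=1.6))
E
```

```text
20.2583
```

View pics/c5.png

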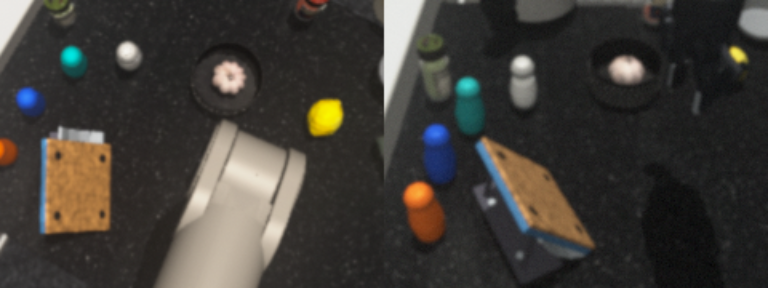

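```bash
python3 - <<'E'
from h import *
np.set_printoptions(precision=4,suppress=True)
O=[180,0,90]
robot.move_to([.437,-.02,.22],O)
fingers.gripper_to(0.3)
robot.line_to([.437,-.02,.115],velocity=.15)
robot.line_to([.437,-.05,.115],velocity=.1)
robot.line_to([.437,-.10,.115],velocity=.05,f_stop=10); grab('scene','s6a')
robot.line_to([.437,-.195,.115],velocity=.06,f_stop=12)
print(robot.current_tool_pos(),robot.current_contact_force())
robot.pause(.5)
grab('scene','s6b');print(robot.current_time_s())
robot.line_to([.437,-.12,.115],velocity=.2)
robot.line_to([.437,-.06,.25],velocity=.25)
grab('top','t6');grab('scene','s6');print(robot.current_time_s())
L=[cv2.imread(f'pics/{n}.png') for n in('s6a','s6b','s6','t6')]
L=[x[140:320,200:440] for x in L]
cv2.imwrite('pics/c6.png',cv2.resize(np.vstack([np.hstack(L[:2]),np.hstack(L[2:])]),None,fx=1.6,fy=1.6))
E
```

```text
[ 0.4374 -0.1216  0.1163] [-0.0925  1.3396  5.3279]
25.45
26.5417
```

View pics/c6.png

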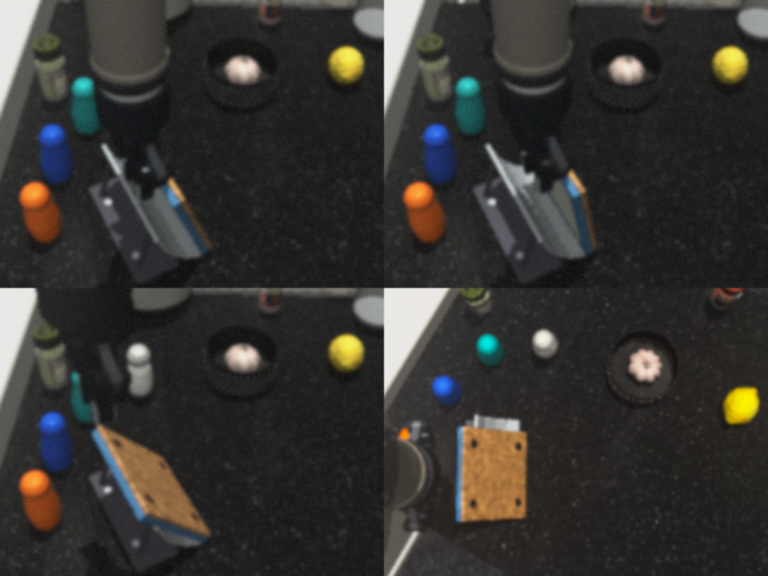

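It stopped near vertical on the force limit, with the tile's top edge jamming upward on the fingers, and the tile fell safely back to leaning. I'll repeat it with the tool rising as the tile rises.

```bash
python3 - <<'E'
from h import *
np.set_printoptions(precision=4,suppress=True)
robot.line_to([.437,-.02,.20],velocity=.25)
robot.line_to([.437,-.02,.115],velocity=.2)
for y,z,v in((-.05,.115,.1),(-.085,.122,.05),(-.11,.136,.05),(-.13,.142,.04),(-.15,.142,.04),(-.17,.140,.04),(-.20,.138,.05)):
    s=robot.line_to([.437,y,z],velocity=v,f_stop=25); print(s,robot.current_tool_pos(),robot.current_contact_force())
    if y==-.15: grab('scene','s7a')
    if s: break
robot.pause(.4)
grab('scene','s7b');print(robot.current_time_s())
if not s:
    robot.line_to([.437,-.16,.25],velocity=.25)
    robot.move_to([.5,-.02,.3],[180,0,90])
    grab('top','t7');grab('scene','s7');print(robot.current_time_s())
    L=['s7a','s7b','s7','t7']
else: L=['s7a','s7b']*2
L=[cv2.imread(f'pics/{n}.png')[140:320,200:440] for n in L]
cv2.imwrite('pics/c7.png',cv2.resize(np.vstack([np.hstack(L[:2]),np.hstack(L[2:])]),None,fx=1.6,fy=1.6))
E
```

```text
False [ 0.4377 -0.0501  0.1159] [ 0.3061  0.3739 -0.404 ]
False [ 0.4369 -0.0849  0.1219] [ 0.8965 -0.4179 -1.3948]
False [ 0.437  -0.1099  0.136 ] [-0.4719  0.3581  0.5734]
False [ 0.437 -0.13   0.142] [ 0.3311 -0.2871 -0.8775]
False [ 0.437 -0.15   0.142] [ 0.7372  0.8119 -0.5854]
False [ 0.437 -0.17   0.14 ] [0.6494 0.5328 0.7472]
False [ 0.437  -0.1998  0.138 ] [-0.0827  0.2016  0.729 ]
32.7917
34.2083
```

View pics/c7.png

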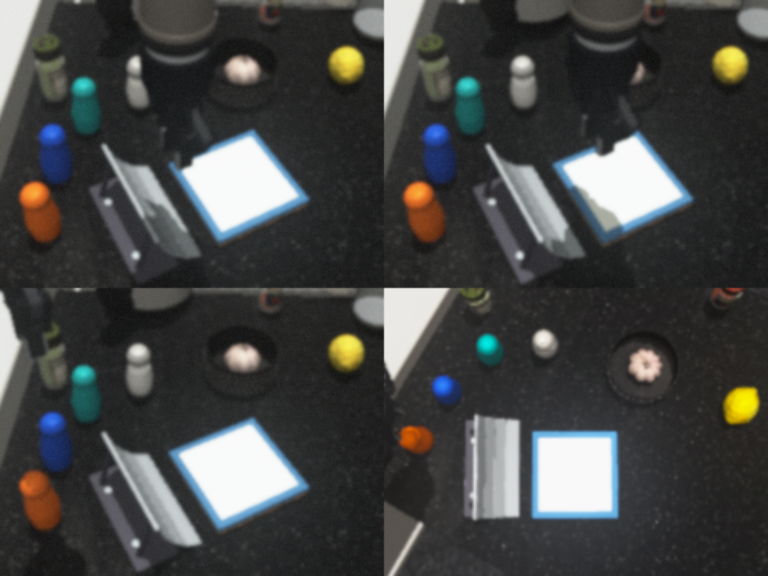

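The tile lies flat with the glaze up, clear of the backstop, centred near (575,475) in the lower right crop. The shaker is at (544,344). I'll measure both and then grasp the shaker.

```bash
python3 - <<'E'
from h import *
np.set_printoptions(precision=4,suppress=True)
im=cv2.imread('pics/t7.png'); hsv=cv2.cvtColor(im,cv2.COLOR_BGR2HSV)
m=((hsv[...,2]>110)).astype(np.uint8); m[:,:290]=0;m[:,345:]=0;m[:222]=0;m[295:]=0
n=max(cv2.findContours(m,0,2)[0],key=cv2.contourArea)
r=cv2.minAreaRect(np.array([px('top',*p[0],.016)[:2] for p in n],np.float32)*1000);print(r)
for l,cs in(('shaker_mid',('top','scene')),('tile_mid',('top','scene'))):
  for c in cs:
    for d in recognise(l,c)[:4]: print(l,c,round(d['p'],2),np.round(d['rect'],1),px(c,*d['rect'][:2],.045 if l[0]=='s' else .016))
# shaker blob in top: foot/cap check by bright blob
E
```

```text
((440.593505859375, -242.5872039794922), (136.9580841064453, 142.593505859375), 89.39220428466797)
shaker_mid top 0.73 [240.1 207.4  16.1  16.5] [ 0.5676 -0.0421  0.045 ]
shaker_mid top 0.66 [300.4 175.7  16.6  14.8] [ 0.6496 -0.199   0.045 ]
shaker_mid top 0.62 [222.1 233.9  19.6  13.9] [0.4993 0.0032 0.045 ]
shaker_mid top 0.61 [267.6 181.8  17.3  17.7] [ 0.6344 -0.1131  0.045 ]
shaker_mid scene 0.96 [287.4 191.7  17.9  32.2] [ 0.6491 -0.1986  0.045 ]
shaker_mid scene 0.8 [237.4 238.4  20.   41.1] [ 0.5669 -0.0414  0.045 ]
shaker_mid scene 0.7 [225.4 275.   24.1  38.7] [0.4898 0.011  0.045 ]
shaker_mid scene 0.58 [256.9 206.3  17.3  34.3] [ 0.6373 -0.1144  0.045 ]
tile_mid top 0.7 [320.5 256.5  56.6  52.3] [ 0.44   -0.2492  0.016 ]
tile_mid scene 0.8 [351.2 259.6  85.4  69.9] [ 0.4224 -0.2418  0.016 ]
```

```bash
python3 - <<'E'
from h import *
np.set_printoptions(precision=4,suppress=True)
O=[180,0,90]; P=np.array([.649,-.2005])
fingers.gripper_to(0.9)
robot.move_to([*P,.17],O)
robot.line_to([*P,.05],O,velocity=.1,f_stop=6)
print(robot.current_tool_pos(),robot.current_contact_force())
fingers.gripper_to(0.1,force=30)
print(robot.current_finger_gap(),robot.current_gripper_force())
robot.line_to([*P,.14],O,velocity=.15)
print(robot.current_finger_gap(),robot.current_contact_force())
grab('scene','s8')
robot.move_to([.440,-.2425,.14],O)
robot.line_to([.440,-.2425,.078],O,velocity=.12)
s=robot.line_to([.440,-.2425,.060],O,velocity=.02,f_stop=3)
print(s,robot.current_tool_pos(),robot.current_contact_force(),robot.current_time_s())
grab('scene','s9');grab('top','t9')
L=[cv2.imread(f'pics/{n}.png')[140:320,200:440] for n in('s8','s9')]
cv2.imwrite('pics/c9.png',cv2.resize(np.hstack(L),None,fx=1.6,fy=1.6))
E
```

```text
[ 0.6497 -0.2005  0.051 ] [ 0.1359 -0.1864  0.4818]
0.4518832961811519 29.97680029244293
0.4468722443841039 [-0.6831  0.5025 -0.9464]
True [ 0.44   -0.2426  0.0669] [-0.1053 -0.1007  4.8877] 40.7167
```

View pics/c9.png

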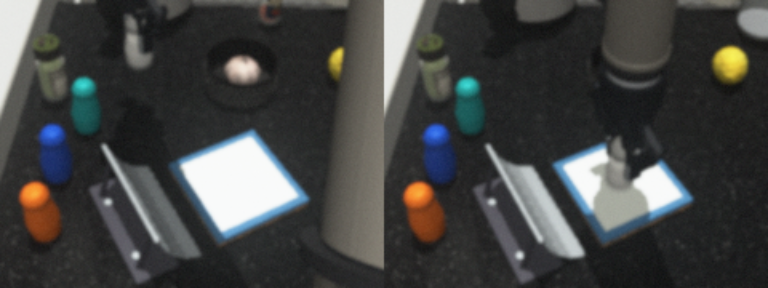

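The shaker stands on the tile at (617,170) with contact at the expected height (0.051 + 0.016). I'll release it, rise and check.

```bash
python3 - <<'E'
from h import *
np.set_printoptions(precision=4,suppress=True)
fingers.gripper_to(0.9); robot.pause(.2)
robot.line_to([.440,-.2425,.17],velocity=.15)
robot.move_to([.3,-.42,.25],[180,0,20]); robot.pause(.3)
grab('scene','s10');grab('top','t10');print(robot.current_time_s())
for d in recognise('shaker_mid','top')[:5]: print(round(d['p'],2),px('top',*d['rect'][:2],.061))
L=[cv2.imread(f'pics/{n}.png')[140:320,200:440] for n in('s10','t10')]
cv2.imwrite('pics/c10.png',cv2.resize(np.hstack(L),None,fx=1.6,fy=1.6))
E
```

```text
43.6667
0.81 [ 0.6352 -0.1119  0.061 ]
0.72 [ 0.44   -0.2405  0.061 ]
0.57 [0.4924 0.0051 0.061 ]
```

View pics/c10.png

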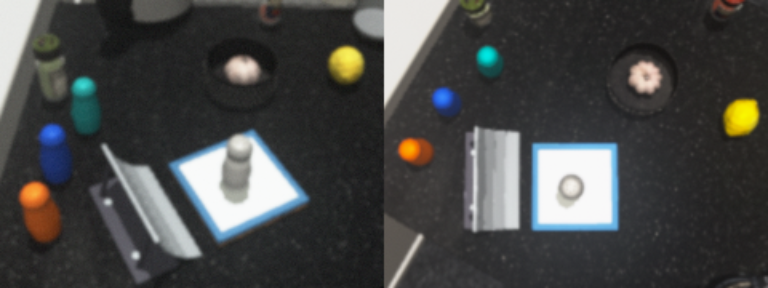

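The shaker stands upright in the middle of the tile at (571,187), the garlic is in the caddy at (645,77), and the arm is clear.

```bash
python3 -c "
from h import *
print(workorder.close_job())"
```

```text
the job is handed in; nothing more can be done
None
```

I handed the job in at about 44 s, verdict not shown: in the last pictures the garlic is in the caddy, the tile lies flat glazed face up, and the shaker stands upright about 2 mm from its middle; tipping the tile took a second try.

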